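# Seat a test plug in a breaker terminal and switch the breaker on

## Robot

A 6-joint arm with a two-finger parallel gripper is mounted at the origin on the work surface. World frame = base frame: x ahead of the robot, y to its left, z up, the work surface at z = 0. Lengths are in m, angles in rad, forces in N, time in s.
With the tool pointing down it reaches from about 0.225 to 0.875 m from the base axis. Payload 3.4 kg.
Tool frame: the origin (TCP) lies between the finger pads; the fingertips stand 19 mm ahead of it and the grasp point (between the pads) is the TCP (manip.tip_reach is the distance from the TCP to the fingertips, in m); z points along the fingers, x is the direction in which the jaws open and shut, and the axes are right-handed (so a half turn about z gives the same grasp; the last joint's range is limited). The gripper opens to 85 mm and grips with 20 to 120 N. Pads are 22 mm wide; open, the fingers measure 114 mm over their backs; the gripper's body (76 mm by 85 mm) begins 54 mm behind the grasp point. The pads swing forward as they close: fully open they stand 13 mm farther back than shut.
Start: joints at [-1.27, 0.276, 1.505, -0, 1.361, -0.121], TCP at [0.235, -0.525, 0.25] pointing down, gripper open.
Joint ranges: [-2.89, 2.89], [-0.75, 2.08], [0.22, 2.7], [-1.18, 4.32], [0.11, 2.71], [-2.7, 2.7]. Speed limits (rad/s): [2.57, 2.57, 3.14, 3.14, 3.14, 3.14].

## Interface

Orientations are given as a unit quaternion [w, x, y, z].
In Python, from rig import manip gives the robot as it stands.
- The arm moves only by the tool send_rows, never from a script. Its arguments are lists of equal length, an entry for each row: "delta_pos": the shift along the tool's x, y, z normalised to -1 to 1, where 1 is 40 cm, a list of three; "angular": the turn, a rotation vector about the tool's x, y, z normalised to -1 to 1, where 1 is 0.08 rad, a list of three. A call has 1 to 5 rows; each row shifts and turns the commanded pose from where the row before left it, along the tool's axes as they then stand; what a row does not reach is not made up. A row lasts 1/12 s, in which the tool goes at most 41.7 mm and 7.16 degrees, less where a joint would pass 70% of its speed; a pose out of reach is approached as far as the arm can. A call with a number of a shift or a turn outside -1 to 1 is refused whole. A call with a gripper value outside its range is refused whole. "hand" is the finger opening in mm, from 0 to 85.4, set as the call begins (left out, the last holds). The fingers move at their own pace and stop on an object; "squeeze" is the grip in N (left out, the last holds). Time passes only in rows, so rows that do not move let the fingers close. It gives the time, the measured TCP pose, the force and the opening at its end, in the units of the state.
- manip.get_state(): the state, without advancing time (a new reading comes with each control period).
- manip.get_image(name): name is "scene" or "top"; returns the picture (420x560x3 uint8, blue, green, red); there is no depth.
- manip.calibration(name): a dict with "fx", "fy", "cx", "cy" (pixels), "camera_from_world" (4x4, takes a point from world to camera coordinates). Camera axes: x right, y up, looking along -z (the intrinsics and any distortion apply to the point x, -y, -z); pixel columns grow to the right and rows downward; lengths in m; the calibration is good to about 2 mm. A picture is of the moment at which its call begins. calibration takes no time and is no camera call.
- manip.sign_off(): hands the job in, once; it reports no verdict.
The state is a dict: "clock": time; "qpos": joint angles; "qd": joint speeds; "effort": joint torques, N m; "position": TCP position; "ee_rot": TCP orientation; "contact_force": force on the tool from outside, world axes, zero at the start; "moment": the same for the moment, N m; "width": finger opening in m.
Only numpy, scipy, OpenCV 4.12 (cv2) and the standard library are available. Lean on these libraries where they do the work, as an engineer would, in place of code of your own. Each camera call takes 0.05 s, during which the arm holds its last target.

## Task

Get the big grey breaker ready for its test: take the test plug with the plain round black knob out of the plug stand and push it, upright, down into the middle well at the end of the breaker where the spring plunger's brass button sticks out, until the plunger has clicked into the plug's groove and the plug stands fully home. Push gently and stop once it is home, since the terminal must not take more than about 3 kg of push. Then throw the breaker's handle fully over towards the plug, let go of everything, and leave the other things on the bench where they are.

Things in the scene. Friction and masses are not known exactly. Their poses are not given: they have to be found in the camera images.
- breaker: Grey moulded breaker, black below, fixed; 140 (x) by 235 (y) by 100 mm high. Origin: centre of its underside; z up. Near its +y end three open wells, 28 mm wide, 72 mm deep, 45 mm apart along x; the middle one (85 mm along y) holds a brass socket. The dark discs near its -y end are closed caps. A bezel 12 mm high (72 by 96 mm) surrounds the handle, mid top.
- well (a point): Centre of the middle well's mouth, in the breaker's top face (100 mm up); axes as the breaker's. The brass socket inside, a cup with a hole 18 mm wide, 36 mm deep and a hard floor, has its mouth 4 to 28 mm below this point and its axis up to 1 mm aside, different each time and not measured. So the plug is home with its tip 40 to 64 mm below: only feel tells. It can catch on the rim.
- plunger (a joint): Ball-nosed spring plunger in the +y side of the socket's hole, 14 mm below its mouth; its 13 mm brass button shows at the +y end face. Value (m) grows outwards: 0 in an empty hole, 0.0015 to 0.0035 on the full rod, 0 to 0.0006 in the groove, plug home and let go. Presses 4 to 7 N sideways; pushing down takes 6 to 12 N on the taper, then 2 to 6 N. The plug does not sink in by its weight.
- plug_knob (a point): Middle of the test plug's black round knob (30 mm diameter, 40 mm high, upright), to grasp; loose, 0.14 to 0.23 kg, in one of the stand's three places. Below it a brass rod, 16 mm by 82 mm: the tip is 102 mm below this point. The foot tapers to 8 mm over its last 5 mm; a groove 3 mm deep, 7 mm wide at the surface, runs round the rod 22.4 mm above the tip. z up the plug.
- plug_tip (a point): Middle of the foot of the same plug's rod, 102 mm below the knob's middle; z up along the plug.
- stand: Grey plastic block, fixed, 190 (its x) by 50 (its y) by 40 mm high, with three holes 18 mm wide and 30 mm deep in a row along its x, 65 mm apart; origin at the centre of its underside. The plugs stand in it with their tips 10 mm over the bench: the plug must rise 30 mm to clear it.
- handle (a joint): Angle of the breaker's black handle (rad): 0 is fully off, leaning 0.4 rad to the breaker's -y end; 0.8 is fully on, leaning 0.4 rad to the +y end (the wells). Hard stop at each end; it stays where left. Turning takes about 0.2 N m, 4 to 5 N near its top. Starts within 0.12 of off.
- handle_tip (a point): Middle of the top of the handle, a bar 30 mm wide (breaker's x), 20 mm thick (breaker's y), 62 mm long from its pivot, which lies over the breaker's origin, 85 mm over the bench, and turns about the breaker's x axis. It can be pushed over from its -y side, above the bezel.
- tee_plug: Another plug in the stand, with a 55 mm cross bar on top, 61 mm high; leave it. Origin at its tip.
- ball_plug: Another plug in the stand, with a 24 mm ball on top, 67 mm high; leave it. Origin at its tip.
- ruler: Wooden ruler lying on the bench, 305 by 30 by 5 mm; leave it. Origin at the centre of its underside.
- small_breaker: Smaller grey breaker, 75 by 130 by 70 mm, loose; leave it. Origin at the centre of its underside.
- screwdriver: Screwdriver lying on the bench; leave it.
- wrench: Wrench lying on the bench; leave it.
- meter: Yellow hand meter, 170 by 85 by 35 mm; leave it. Origin at the centre of its underside.
Things that resemble listed ones, but are neither listed nor needed, are in the scene too. Leave any green or red look-alike of the part that bears plug_knob alone.

How it is judged:
By the outcome, as a careful person would: the job done as asked, in the order asked, and still so for the second after the job is handed in, with the robot touching nothing.
It also fails if it takes over 64 s, if anything falls off the work surface, if the arm or the gripper's body presses on something with over 40 N, if the wrist force passes 120 N, or if a joint passes its speed limit or range.

## Working session

There is one attempt and no reset: what is moved stays moved. The work goes in short steps, Python scripts to look and compute and a tool call to move; the robot and the scene stay as the last step left them, time stands still between calls to the robot, and variables do not carry over. Pictures are saved under pics/ and viewed, and the job is handed in when it is done.

Besides the shell and the picture viewer there is one more tool, called after "Call:" as a command line: name --argument value ..., lists and objects as JSON in quotes. send_rows: Moves the arm, as the interface text tells. Scaled input: -1 to 1 covers 40 cm each way for a shift and 0.08 rad each way for a turn. Its arguments: {"type":"object","properties":{"delta_pos":{"type":"array","items":{"type":"array","items":{"type":"number"}}},"angular":{"type":"array","items":{"type":"array","items":{"type":"number"}}},"hand":{"type":"number"},"squeeze":{"type":"number"}},"required":["delta_pos","angular"]}

```bash
mkdir -p pics; ls; python3 - <<'E'
from rig import manip
import cv2,numpy as np
print(manip.get_state())
for n in("scene","top"):
    cv2.imwrite(f"pics/{n}0.png",manip.get_image(n)); 
    c=manip.calibration(n); print(n,c)
E
```

```text
pics
{'clock': 0.0, 'qpos': array([-1.26996584e+00,  2.76567578e-01,  1.50613334e+00,  3.23184903e-06,
        1.36071594e+00, -1.20997763e-01]), 'qd': array([-0.00010156,  0.0011999 ,  0.00148911, -0.00043357, -0.00068018,
        0.0011166 ]), 'effort': array([-3.51018061e-04, -4.16780877e+01, -2.45806199e+01, -2.87402690e-04,
        1.09448552e-02, -6.02581238e-06]), 'position': array([ 0.23526898, -0.52411428,  0.24945524]), 'ee_rot': array([-5.85647235e-04,  8.39472256e-01, -5.43401785e-01, -6.99249169e-04]), 'contact_force': array([-0.13178155, -0.50054686, -0.22204117]), 'moment': array([-0.0165875 ,  0.01066228,  0.02919995]), 'width': 0.08522943756803256}
scene {'fx': 444.4298891727333, 'fy': 444.4298891727333, 'cx': 280.36511150626774, 'cy': 204.11097643992002, 'camera_from_world': array([[ 0.77724997,  0.62875341, -0.02348696, -0.46855039],
       [-0.3096205 ,  0.41470845,  0.85565884,  0.0531378 ],
       [ 0.54773865, -0.65778876,  0.51700707, -1.31498329],
       [ 0.        ,  0.        ,  0.        ,  1.        ]])}
top {'fx': 451.70378249226866, 'fy': 451.70378249226866, 'cx': 275.4017762964073, 'cy': 205.83236848246494, 'camera_from_world': array([[-0.00259118, -0.99977839, -0.02089144,  0.04570491],
       [ 0.99140694, -0.00530073,  0.13070646, -0.60762527],
       [-0.13078823, -0.02037323,  0.99120097, -1.02951507],
       [ 0.        ,  0.        ,  0.        ,  1.        ]])}
```

View pics/scene0.png

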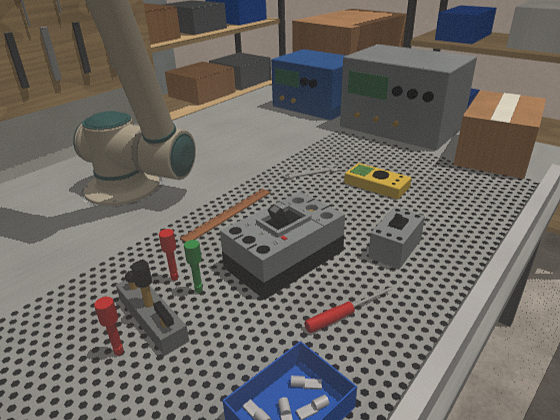

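View pics/top0.png

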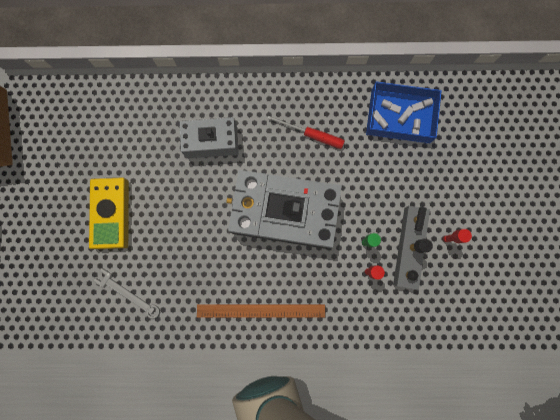

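```bash
cat > h.py <<'E'
import numpy as np,cv2
from rig import manip
def proj(n,p):
    c=manip.calibration(n);T=c["camera_from_world"];q=T[:3,:3]@np.asarray(p,float)+T[:3,3]
    return np.array([c["cx"]+c["fx"]*q[0]/-q[2], c["cy"]+c["fy"]*(-q[1])/-q[2]])
def ray(n,u,v):
    c=manip.calibration(n);T=c["camera_from_world"];R=T[:3,:3]
    d=R.T@np.array([(u-c["cx"])/c["fx"],-(v-c["cy"])/c["fy"],-1.]); return -R.T@T[:3,3],d
def atz(n,u,v,z):
    o,d=ray(n,u,v);return o+d*(z-o[2])/d[2]
def crop(n,im,x0,y0,x1,y1,s,out):
    cv2.imwrite(out,cv2.resize(im[y0:y1,x0:x1],None,fx=s,fy=s,interpolation=cv2.INTER_CUBIC))
E
python3 - <<'E'
from h import *
print(manip.calibration("top").keys())
t=cv2.imread("pics/top0.png");s=cv2.imread("pics/scene0.png")
crop("",t,220,160,360,265,5.7,"pics/a1.png")
crop("",t,355,190,485,300,5.4,"pics/a2.png")
crop("",s,210,180,360,300,5,"pics/a3.png")
crop("",s,80,220,220,360,4.2,"pics/a4.png")
E
```

```text
dict_keys(['fx', 'fy', 'cx', 'cy', 'camera_from_world'])
```

View pics/a1.png

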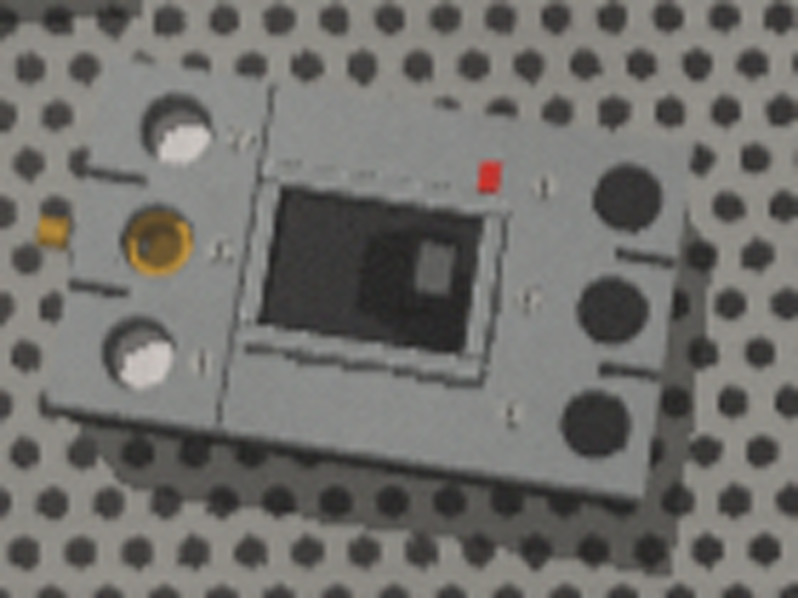

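View pics/a2.png

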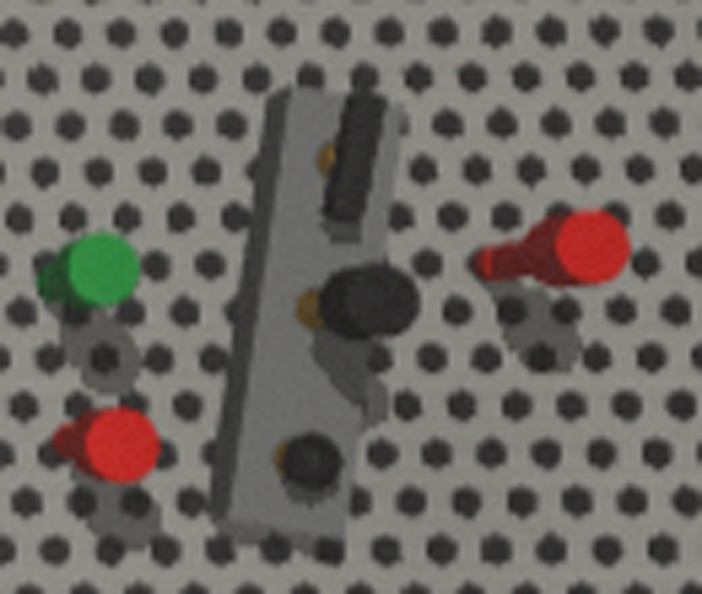

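View pics/a3.png

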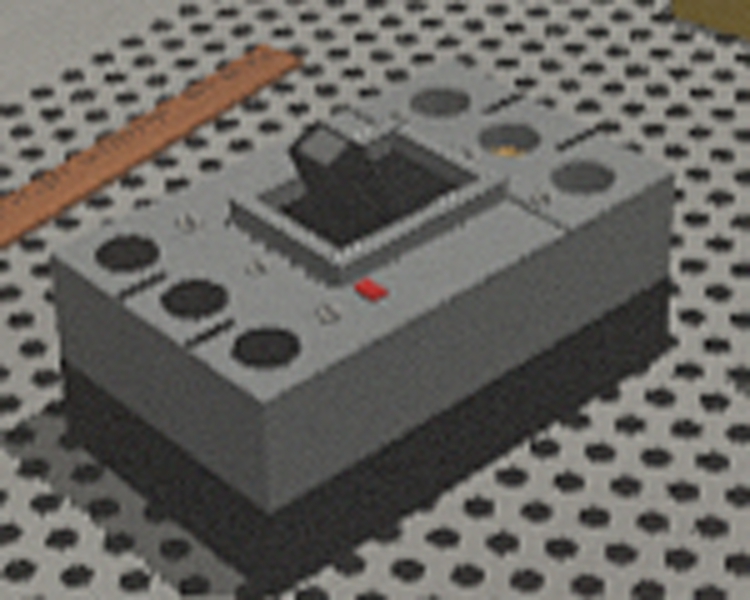

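View pics/a4.png

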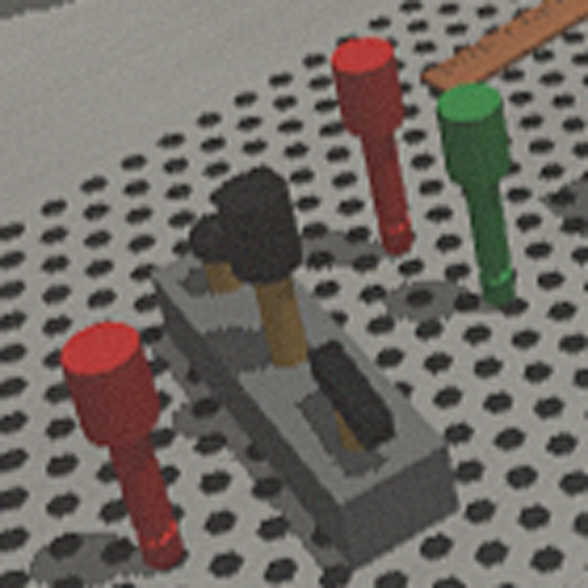

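```bash
cat > fit.py <<'E'
from h import *
from scipy.optimize import least_squares
def cv(pts,s,x0,y0): return [((u+.5)/s-.5+x0,(v+.5)/s-.5+y0) for u,v in pts]
t=cv([(177,130),(157,241),(140,353),(628,197),(611,310),(596,424),(42,400),(640,497),(693,140)],5.7,220,160)
s=cv([(440,101),(509,138),(582,177),(127,253),(194,299),(266,347),(55,257),(265,402),(670,178)],5,210,180)
# breaker frame: which x sign: +y end world +y (left in top); top of image= +x world
mt=[(.045,.085),(0,.085),(-.045,.085),(.045,-.085),(0,-.085),(-.045,-.085),(-.07,.1175),(-.07,-.1175),(.07,-.1175)]
ms=[(-.045,.085),(0,.085),(.045,.085),(-.045,-.085),(0,-.085),(.045,-.085),(-.07,-.1175),(.07,-.1175),(.07,.1175)]
def W(p,m):
    c,s_=np.cos(p[2]),np.sin(p[2]);return [p[0]+c*m[0]-s_*m[1],p[1]+s_*m[0]+c*m[1],.1]
def r(p,use):
    o=[]
    if 't' in use: o+=[proj("top",W(p,m))-u for m,u in zip(mt,t)]
    if 's' in use: o+=[proj("scene",W(p,m))-u for m,u in zip(ms,s)]
    return np.ravel(o)
for use in('t','s','ts'):
    f=least_squares(r,[.6,0,0],args=(use,),loss='soft_l1')
    print(use,f.x.round(4),np.round(r(f.x,use).reshape(-1,2),1).tolist(),'well',np.round(W(f.x,(0,.085)),4))
p=f.x
# direct
k=cv([(383,300)],5.4,355,190)[0];ks=cv([(248,183)],4.2,80,220)[0]
print("knob top: top",atz("top",*k,.132),"scene",atz("scene",*ks,.132))
def tri(a,b):
    g=least_squares(lambda X:np.r_[proj("top",X)-a,proj("scene",X)-b],[.5,-.3,.1]);return g.x,g.fun
print(tri(k,ks))
for a in [(290,360)]: print("rod base sc",atz("scene",*cv([a],4.2,80,220)[0],.04))
#stand top corners: scene & top
st=cv([(285,92),(405,100),(228,515),(350,532)],5.4,355,190)
for a in st: print("stand top",atz("top",*a,.04))
ss=cv([(447,447),(345,503),(155,268)],4.2,80,220)
for a in ss: print("stand sc",atz("scene",*a,.04))
E
python3 fit.py
```

```text
t [ 0.5957  0.0203 -0.1629] [[0.4, -0.2], [0.5, -0.1], [0.1, -0.0], [-4.0, -0.3], [-3.9, -0.4], [-4.3, -0.4], [1.1, 0.5], [1.0, 0.3], [0.6, 1.1]] well [0.6095 0.1042 0.1   ]
s [ 0.5979  0.0172 -0.1625] [[-0.7, 0.8], [-0.6, 0.8], [-0.6, 0.9], [2.9, -0.7], [2.9, -0.8], [2.8, -0.7], [-2.4, -0.3], [-1.7, 1.3], [0.5, -0.5]] well [0.6116 0.1011 0.1   ]
ts [ 0.5962  0.0193 -0.163 ] [[0.8, -0.4], [1.0, -0.3], [0.6, -0.2], [-3.5, -0.5], [-3.4, -0.6], [-3.8, -0.6], [1.5, 0.3], [1.5, 0.1], [1.1, 0.9], [-0.7, 0.2], [-0.7, 0.2], [-0.7, 0.2], [3.0, -1.4], [2.9, -1.6], [2.8, -1.5], [-2.3, -1.1], [-1.6, 0.4], [0.4, -1.1]] well [0.61   0.1031 0.1   ]
knob top: top [ 0.50975129 -0.27737483  0.132     ] scene [ 0.50613605 -0.27532487  0.132     ]
(array([ 0.50944373, -0.27684681,  0.13456475]), array([0.12929634, 0.0926539 , 0.13267878, 0.00619159]))
rod base sc [ 0.51535462 -0.28040563  0.04      ]
stand top [ 0.60429506 -0.26745146  0.04      ]
stand top [ 0.60050793 -0.31924198  0.04      ]
stand top [ 0.422531   -0.23590532  0.04      ]
stand top [ 0.41530877 -0.28729627  0.04      ]
stand sc [ 0.61051711 -0.27168028  0.04      ]
stand sc [ 0.60092174 -0.31722637  0.04      ]
stand sc [ 0.41341853 -0.28179123  0.04      ]
```

```bash
sed -i 's/^def W(p,m):/def W(p,m):\n    m=(m[0],p[3] if m[1]==-.085 else m[1])/; s/\[.6,0,0\],args/[.6,0,0,-.09],args/' fit.py; python3 fit.py|head -3
python3 - <<'E'
from h import *
# tool-frame at start: axes
from scipy.spatial.transform import Rotation as R
s=manip.get_state();w=s["ee_rot"];print(R.from_quat([*w[1:],w[0]]).as_matrix().round(3),s["position"])
t=cv2.imread("pics/top0.png")
for p in [(.235,-.525,.25)]: print(proj("top",p),proj("scene",p))
E
```

```text
t [ 0.5963  0.0217 -0.1598 -0.0955] [[-0.3, -0.3], [-0.1, -0.3], [-0.4, -0.2], [0.0, 0.0], [0.1, -0.0], [-0.1, -0.1], [0.5, 0.4], [0.5, -0.1], [-0.1, 0.6]] well [0.6098 0.1057 0.1   ]
s [ 0.5972  0.0209 -0.1584 -0.0948] [[-0.1, 0.0], [-0.0, -0.0], [0.1, -0.1], [0.2, 0.3], [0.2, 0.3], [0.1, 0.4], [-1.3, -1.1], [-0.3, 0.2], [1.1, -1.4]] well [0.6106 0.1049 0.1   ]
[[ 0.409 -0.912 -0.   ]
 [-0.912 -0.409  0.002]
 [-0.002 -0.    -1.   ]] [ 0.23528278 -0.52418855  0.24952585]
[593.58258416 396.92737531] [-107.97980303  218.7428221 ]Traceback (most recent call last):
  File "fit.py", line 18, in <module>
    f=least_squares(r,[.6,0,0,-.09],args=(use,),loss='soft_l1')
    return func(*args, **kwargs)
    vector_fun = VectorFunction(
        fun_wrapped,
    ...<6 lines>...
        workers=workers
    )
    self.J, dct = approx_derivative(
                  ~~~~~~~~~~~~~~~~~^
        self.fun_wrapped, self.x, f0=self.f, **finite_diff_options
        ^^^^^^^^^^^^^^^^^^^^^^^^^^^^^^^^^^^^^^^^^^^^^^^^^^^^^^^^^^
    )
    ^
    J, _nfev = _dense_difference(fun_wrapped, x0, f0, h,
               ~
[... 213 characters left out ...]
  df = [f_eval - f0 for f_eval in f_evals]
                                    ^^^^^^^
    f = np.atleast_1d(self.fun(x, *self.args, **self.kwargs))
                      ~~~~~~~~^^^^^^^^^^^^^^^^^^^^^^^^^^^^^^
    return np.atleast_1d(self.fun(x))
                         ~~~~~~~~^^^
    return self.f(x, *self.args, **self.kwargs)
           ~~~~~~^^^^^^^^^^^^^^^^^^^^^^^^^^^^^^
  File "fit.py", line 15, in r
    if 's' in use: o+=[proj("scene",W(p,m))-u for m,u in zip(ms,s)]
                       ~~~~^^^^^^^^^^^^^^^^
  File "h.py", line 4, in proj
    c=manip.calibration(n);T=c["camera_from_world"];q=T[:3,:3]@np.asarray(p,float)+T[:3,3]
ValueError: time passes only in moves, steps and waits
```

```bash
cat > h.py <<'E'
import numpy as np,cv2,os,pickle,json
from rig import manip
from scipy.spatial.transform import Rotation as R
if not os.path.exists("cal.pkl"): pickle.dump({n:manip.calibration(n) for n in("top","scene")},open("cal.pkl","wb"))
CAL=pickle.load(open("cal.pkl","rb"))
def proj(n,p):
    c=CAL[n];T=c["camera_from_world"];q=T[:3,:3]@np.asarray(p,float)+T[:3,3]
    return np.array([c["cx"]+c["fx"]*q[0]/-q[2], c["cy"]+c["fy"]*(-q[1])/-q[2]])
def ray(n,u,v):
    c=CAL[n];T=c["camera_from_world"];Rm=T[:3,:3]
    d=Rm.T@np.array([(u-c["cx"])/c["fx"],-(v-c["cy"])/c["fy"],-1.]); return -Rm.T@T[:3,3],d
def atz(n,u,v,z):
    o,d=ray(n,u,v);return o+d*(z-o[2])/d[2]
def crop(n,im,x0,y0,x1,y1,s,out):
    cv2.imwrite(out,cv2.resize(im[y0:y1,x0:x1],None,fx=s,fy=s,interpolation=cv2.INTER_CUBIC))
def down(a): # tool x at world angle a(rad), z down
    x=np.array([np.cos(a),np.sin(a),0]);z=np.array([0,0,-1.]);return R.from_matrix(np.c_[x,np.cross(z,x),z])
def plan(pos,ang,n,nd=3):
    s=manip.get_state();w=s["ee_rot"];r=R.from_quat([*w[1:],w[0]]);p=s["position"].copy();tg=down(ang);D=[];A=[]
    for i in range(n):
        k=n-i
        d=np.round(r.inv().apply((np.asarray(pos)-p)/k)/.4,nd);a=np.round((r.inv()*tg).as_rotvec()/k/.08,2)
        p=p+r.apply(d*.4);r=r*R.from_rotvec(a*.08);D.append((d+0.).tolist());A.append((a+0.).tolist())
    for i in range(0,n,5): print(json.dumps(D[i:i+5]),json.dumps(A[i:i+5]))
    print("max mm",max(np.linalg.norm(d)*400 for d in D),"max ang",np.abs(A).max())
def st():
    s=manip.get_state();w=s["ee_rot"];r=R.from_quat([*w[1:],w[0]]).as_matrix()
    print(round(s["clock"],2),"pos",s["position"].round(4),"F",s["contact_force"].round(2),"M",s["moment"].round(2),"w",round(s["width"]*1e3,1),"tz",r[:,2].round(4),"ang",round(np.arctan2(r[1,0],r[0,0]),3),"q",s["qpos"].round(2))
E
sed -i 's/p\[3\] if/p[3] if/' fit.py; python3 fit.py; python3 - <<'E'
from h import *
c=lambda u,v:((u+.5)/5.4-.5+355,(v+.5)/5.4-.5+190)
for n,a in dict(red=(485,264),green=(55,280),red2=(70,442)).items(): print(n,atz("top",*c(*a),0.01))
plan([.5095,-.277,.25],-.166,13)
E
```

```text
t [ 0.5963  0.0217 -0.1598 -0.0955] [[-0.3, -0.3], [-0.1, -0.3], [-0.4, -0.2], [0.0, 0.0], [0.1, -0.0], [-0.1, -0.1], [0.5, 0.4], [0.5, -0.1], [-0.1, 0.6]] well [0.6098 0.1057 0.1   ]
s [ 0.5972  0.0209 -0.1584 -0.0948] [[-0.1, 0.0], [-0.0, -0.0], [0.1, -0.1], [0.2, 0.3], [0.2, 0.3], [0.1, 0.4], [-1.3, -1.1], [-0.3, 0.2], [1.1, -1.4]] well [0.6106 0.1049 0.1   ]
ts [ 0.5966  0.0216 -0.1591 -0.0952] [[-0.3, -0.4], [-0.0, -0.4], [-0.4, -0.3], [-0.0, -0.1], [0.1, -0.2], [-0.2, -0.2], [0.6, 0.3], [0.6, -0.3], [-0.0, 0.5], [-0.1, -0.1], [-0.1, -0.2], [0.0, -0.3], [0.0, 0.1], [0.0, 0.1], [-0.0, 0.2], [-1.3, -1.4], [-0.4, -0.1], [1.0, -1.6]] well [0.6101 0.1055 0.1   ]
knob top: top [ 0.50975129 -0.27737483  0.132     ] scene [ 0.50613605 -0.27532487  0.132     ]
(array([ 0.50944373, -0.27684681,  0.13456475]), array([0.12929634, 0.0926539 , 0.13267878, 0.00619159]))
rod base sc [ 0.51535462 -0.28040563  0.04      ]
stand top [ 0.60429506 -0.26745146  0.04      ]
stand top [ 0.60050793 -0.31924198  0.04      ]
stand top [ 0.422531   -0.23590532  0.04      ]
stand top [ 0.41530877 -0.2872962
[... 170 characters left out ...]
04 -0.36066971  0.01      ]
green [ 0.52440221 -0.17052677  0.01      ]
red2 [ 0.45309193 -0.1750918   0.01      ]
[[-0.022, -0.068, 0.0], [-0.017, -0.069, 0.0], [-0.011, -0.07, 0.0], [-0.006, -0.071, 0.0], [-0.001, -0.071, 0.0]] [[0.0, 0.0, -0.95], [0.0, 0.0, -0.94], [0.0, 0.0, -0.95], [0.0, 0.0, -0.94], [0.0, 0.0, -0.95]]
[[0.005, -0.071, 0.0], [0.01, -0.07, 0.0], [0.015, -0.069, 0.0], [0.021, -0.068, 0.0], [0.026, -0.066, 0.0]] [[0.0, 0.0, -0.94], [0.0, 0.0, -0.95], [0.0, 0.0, -0.94], [0.0, 0.0, -0.95], [0.0, 0.0, -0.94]]
[[0.03, -0.064, 0.0], [0.035, -0.062, 0.0], [0.04, -0.058, -0.001]] [[-0.01, 0.0, -0.95], [0.0, 0.01, -0.94], [-0.01, 0.0, -0.95]]
max mm 28.588109416329022 max ang 0.95
```

Call:
send_rows --delta_pos '[[-0.022,-0.068,0.0],[-0.017,-0.069,0.0],[-0.011,-0.07,0.0],[-0.006,-0.071,0.0],[-0.001,-0.071,0.0]]' --angular '[[0.0,0.0,-0.95],[0.0,0.0,-0.94],[0.0,0.0,-0.95],[0.0,0.0,-0.94],[0.0,0.0,-0.95]]' --hand 50 --squeeze 60

```text
clock: 0.52
position: [0.3416, -0.4281, 0.2498]
ee_rot: [-0.0, 0.927, -0.374, -0.0]
contact_force: [-0.7, -0.7, -0.1]
width: 0.0499
```

Call:
send_rows --delta_pos '[[0.005,-0.071,0.0],[0.01,-0.07,0.0],[0.015,-0.069,0.0],[0.021,-0.068,0.0],[0.026,-0.066,0.0]]' --angular '[[0.0,0.0,-0.94],[0.0,0.0,-0.95],[0.0,0.0,-0.94],[0.0,0.0,-0.95],[0.0,0.0,-0.94]]'

```text
clock: 0.93
position: [0.4473, -0.3333, 0.2499]
ee_rot: [-0.0, 0.981, -0.193, -0.0]
contact_force: [0.5, -0.9, -0.1]
width: 0.0498
```

Call:
send_rows --delta_pos '[[0.03,-0.064,0.0],[0.035,-0.062,0.0],[0.04,-0.058,-0.001],[0,0,0],[0,0,0]]' --angular '[[0.0,0.0,-0.95],[0.0,0.01,-0.94],[-0.01,0.0,-0.95],[0,0,0],[0,0,0]]'

```text
clock: 1.35
position: [0.5102, -0.2765, 0.2501]
ee_rot: [0.0, 0.997, -0.082, -0.0]
contact_force: [-0.5, -0.5, 0.4]
width: 0.0502
```

```bash
python3 - <<'E'
from h import *
st();plan([.5095,-.277,.15],-.166,4)
for n in("top","scene"):
    im=manip.get_image(n);cv2.imwrite(f"pics/{n}1.png",im)
    print(n,proj(n,[.5095,-.277,.132]),proj(n,[.5095,-.277,.25]))
E
```

```text
1.35 pos [ 0.5102 -0.2765  0.2501] F [-0.48 -0.5   0.38] M [0.04 0.03 0.05] w 50.2 tz [-5.e-04 -7.e-04 -1.e+00] ang -0.164 q [-0.62  0.28  1.49 -0.    1.36 -0.45]
[[0.0, 0.0, 0.063], [0.0, 0.0, 0.062], [-0.001, 0.001, 0.063], [0.0, 0.0, 0.062]] [[0.0, 0.0, 0.01], [0.0, 0.0, 0.01], [0.0, 0.0, 0.01], [0.01, 0.0, 0.0]]
max mm 25.20634840670104 max ang 0.01
top [425.3463854  245.26738089] [444.83622333 242.47352565]
scene [139.01895104 264.39434907] [125.41582343 207.53008333]
```

View pics/scene1.png

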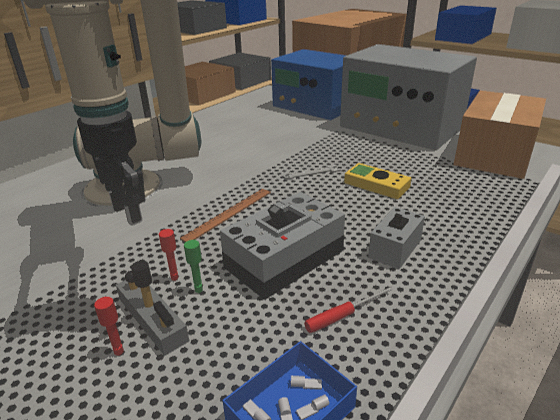

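Call:
send_rows --delta_pos '[[0.0,0.0,0.062],[0.0,0.0,0.062],[-0.001,0.001,0.063],[0.0,0.0,0.063],[0,0,0]]' --angular '[[0,0,0],[0,0,0],[0,0,0],[0,0,0],[0,0,0]]'

```text
clock: 1.87
position: [0.5051, -0.2771, 0.1459]
ee_rot: [-0.002, 0.996, -0.084, -0.004]
contact_force: [-0.1, 0.5, -0.8]
width: 0.0498
```

```bash
python3 - <<'E'
from h import *
st();plan([.5095,-.277,.115],-.166,2)
im=manip.get_image("scene");crop("",im,60,120,260,360,2.4,"pics/s2.png")
im=manip.get_image("top");crop("",im,355,190,485,300,5.4,"pics/t2.png")
E
```

```text
1.87 pos [ 0.5051 -0.2771  0.1459] F [-0.09  0.55 -0.79] M [ 0.01 -0.04 -0.02] w 49.8 tz [-0.0082  0.0047 -1.    ] ang -0.168 q [-0.62  0.36  1.66 -0.    1.14 -0.45]
[[0.006, -0.001, 0.039], [0.005, -0.001, 0.038]] [[-0.02, 0.06, -0.01], [-0.02, 0.05, -0.02]]
max mm 15.788603484792441 max ang 0.06
```

View pics/s2.png

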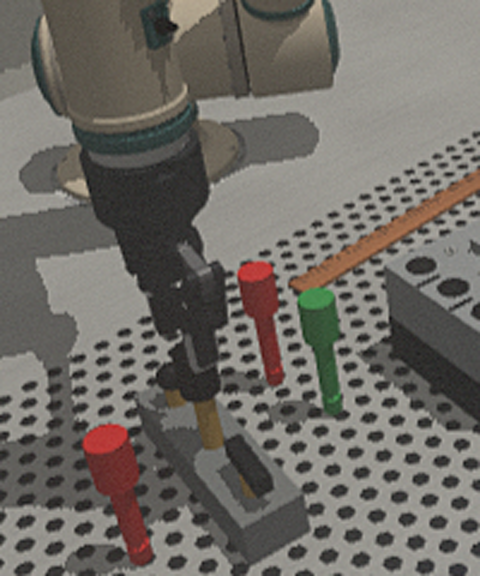

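View pics/t2.png

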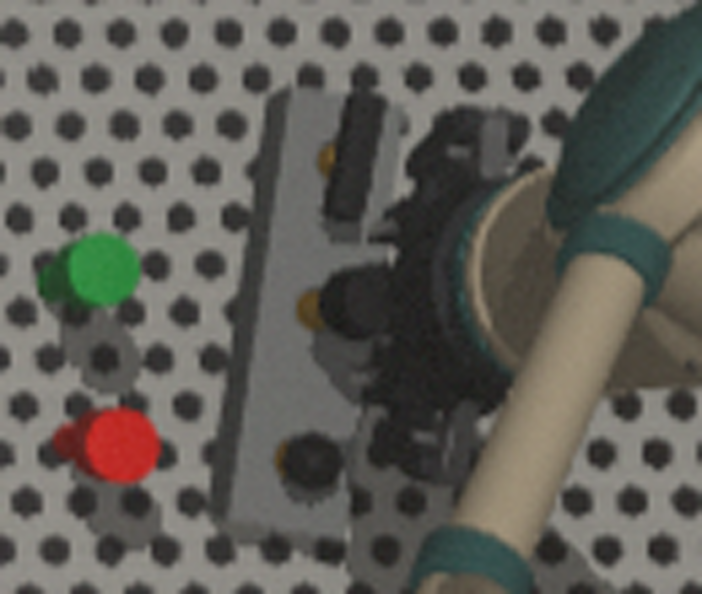

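Call:
send_rows --delta_pos '[[0,0,0],[0,0,0],[0,0,0]]' --angular '[[0,0,0],[0,0,0],[0,0,0]]'

```text
clock: 2.22
position: [0.51, -0.2789, 0.1525]
ee_rot: [0.001, 0.997, -0.083, 0.002]
contact_force: [-0.5, 0.9, -0.5]
width: 0.0498
```

```bash
python3 - <<'E'
from h import *
st();plan([.5095,-.277,.115],-.166,3)
E
```

```text
2.22 pos [ 0.51   -0.2789  0.1525] F [-0.48  0.85 -0.46] M [ 0.03 -0.03 -0.03] w 49.8 tz [ 0.0034 -0.0031 -1.    ] ang -0.166 q [-0.62  0.35  1.65 -0.    1.14 -0.45]
[[-0.001, -0.002, 0.031], [-0.001, -0.001, 0.031], [0.0, -0.002, 0.032]] [[0.01, -0.02, 0.0], [0.01, -0.01, 0.0], [0.01, -0.02, 0.0]]
max mm 12.824975633505117 max ang 0.02
```

Call:
send_rows --delta_pos '[[0,0,0.022],[0,0,0.022],[0,0,0.022],[0,0,0.021],[0,0,0]]' --angular '[[0,0,0],[0,0,0],[0,0,0],[0,0,0],[0,0,0]]'

```text
clock: 2.63
position: [0.5078, -0.277, 0.1133]
ee_rot: [-0.001, 0.997, -0.083, -0.002]
contact_force: [-1.4, 0.3, 0.3]
width: 0.0498
```

Call:
send_rows --delta_pos '[[0,0,0],[0,0,0],[0,0,0],[0,0,0],[0,0,0]]' --angular '[[0,0,0],[0,0,0],[0,0,0],[0,0,0],[0,0,0]]'

```text
clock: 3.05
position: [0.5094, -0.2783, 0.1163]
ee_rot: [0.001, 0.997, -0.083, 0.001]
contact_force: [0.7, 0.3, 0.3]
width: 0.0493
```

```bash
python3 - <<'E'
from h import *
st()
im=manip.get_image("scene");crop("",im,60,160,220,360,3,"pics/s3.png")
im=manip.get_image("top");crop("",im,355,190,485,300,5.4,"pics/t3.png")
E
```

```text
3.05 pos [ 0.5094 -0.2783  0.1163] F [0.71 0.34 0.33] M [-0.03  0.04  0.05] w 49.3 tz [ 0.0014 -0.0016 -1.    ] ang -0.166 q [-0.62  0.39  1.69 -0.    1.06 -0.45]
```

View pics/s3.png

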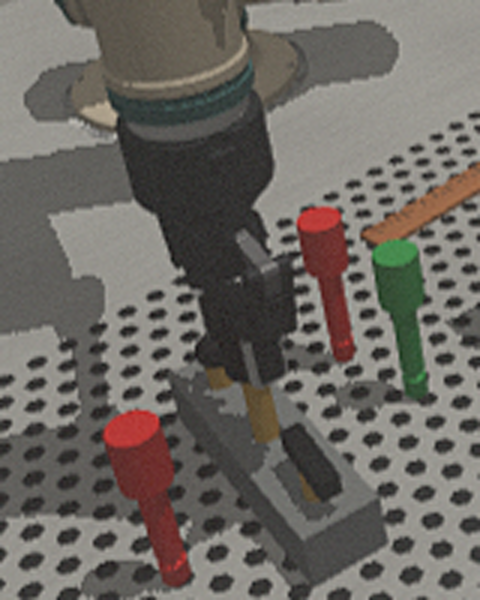

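View pics/t3.png

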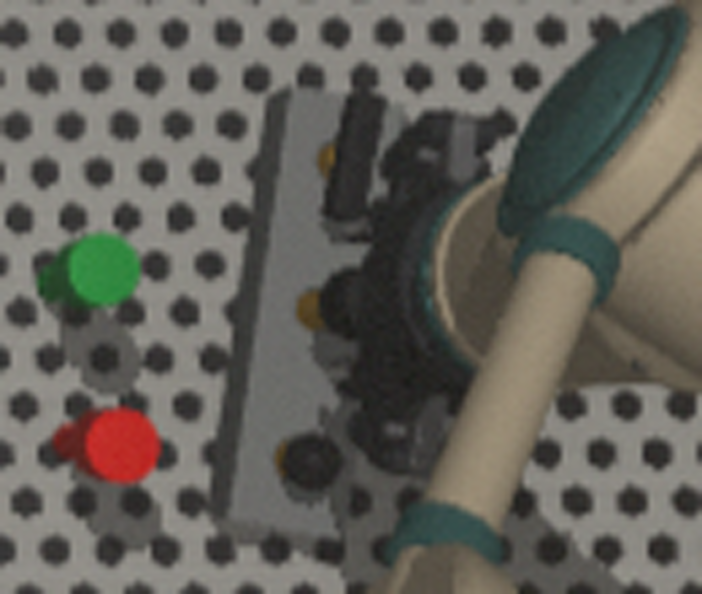

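Call:
send_rows --delta_pos '[[0,0,0],[0,0,0],[0,0,0],[0,0,0],[0,0,0]]' --angular '[[0,0,0],[0,0,0],[0,0,0],[0,0,0],[0,0,0]]' --hand 10 --squeeze 60

```text
clock: 3.57
position: [0.5093, -0.2782, 0.1163]
ee_rot: [0.001, 0.997, -0.083, 0.001]
contact_force: [-1.0, -0.2, 2.8]
width: 0.0286
```

```bash
python3 - <<'E'
from h import *
st()
im=manip.get_image("scene");crop("",im,60,160,220,360,3,"pics/s4.png")
E
```

```text
3.57 pos [ 0.5093 -0.2782  0.1163] F [-0.97 -0.19  2.78] M [0.06 0.1  0.02] w 28.6 tz [ 0.001  -0.0014 -1.    ] ang -0.166 q [-0.62  0.39  1.69 -0.    1.06 -0.45]
```

View pics/s4.png

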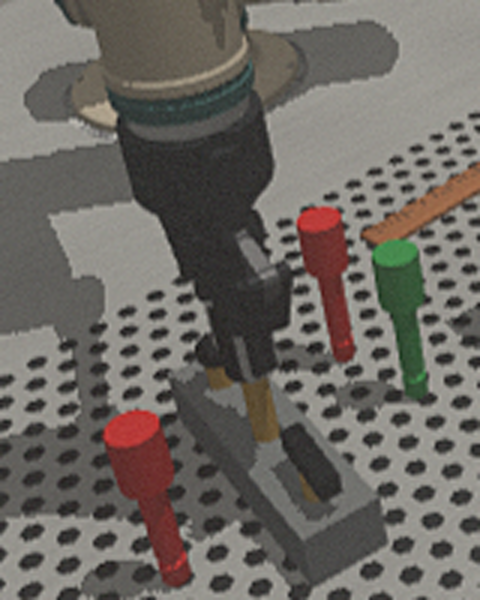

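Call:
send_rows --delta_pos '[[0,0,-0.01],[0,0,-0.02],[0,0,-0.03],[0,0,-0.03],[0,0,-0.03]]' --angular '[[0,0,0],[0,0,0],[0,0,0],[0,0,0],[0,0,0]]'

```text
clock: 4.03
position: [0.5088, -0.2778, 0.1644]
ee_rot: [0.0, 0.997, -0.083, -0.0]
contact_force: [0.0, 0.4, -2.2]
width: 0.0286
```

Call:
send_rows --delta_pos '[[0,0,-0.06],[0,0,-0.07],[0,0,-0.08],[0,0,-0.06],[0,0,-0.025]]' --angular '[[0,0,0],[0,0,0],[0,0,0],[0,0,0],[0,0,0]]'

```text
clock: 4.45
position: [0.5102, -0.2786, 0.2861]
ee_rot: [0.002, 0.997, -0.083, 0.003]
contact_force: [-0.9, -0.8, -1.4]
width: 0.0287
```

```bash
python3 - <<'E'
from h import *
st()
im=manip.get_image("scene");cv2.imwrite("pics/s5.png",im)
plan([.610,.105,.28],-.16,14)
E
```

```text
4.45 pos [ 0.5102 -0.2786  0.2861] F [-0.87 -0.78 -1.4 ] M [ 0.01 -0.01 -0.02] w 28.7 tz [ 0.0058 -0.0048 -1.    ] ang -0.166 q [-0.62  0.26  1.43 -0.    1.44 -0.45]
[[0.006, -0.071, 0.001], [0.006, -0.07, 0.001], [0.006, -0.071, 0.001], [0.006, -0.07, 0.001], [0.006, -0.071, 0.001]] [[0.0, -0.01, -0.01], [0.0, -0.01, 0.0], [0.0, -0.01, -0.01], [0.0, -0.01, 0.0], [0.01, -0.01, -0.01]]
[[0.007, -0.07, 0.001], [0.007, -0.071, 0.001], [0.006, -0.07, 0.001], [0.007, -0.071, 0.001], [0.007, -0.07, 0.001]] [[0.0, 0.0, 0.0], [0.01, -0.01, -0.01], [0.0, 0.0, 0.0], [0.01, -0.01, -0.01], [0.0, 0.0, 0.0]]
[[0.006, -0.071, 0.001], [0.007, -0.07, 0.001], [0.006, -0.071, 0.001], [0.007, -0.07, 0.001]] [[0.01, -0.01, -0.01], [0.0, 0.0, 0.0], [0.01, -0.01, -0.01], [0.0, 0.0, 0.0]]
max mm 28.540497542965156 max ang 0.01
```

View pics/s5.png

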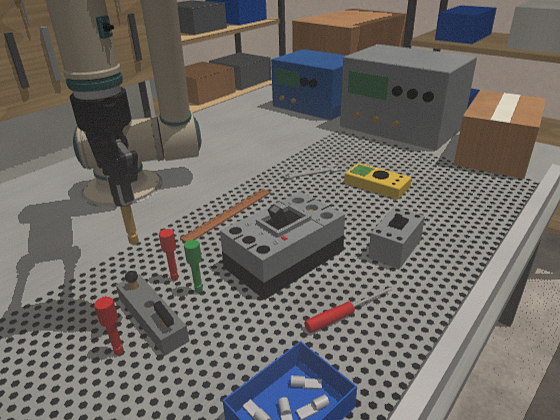

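Call:
send_rows --delta_pos '[[0.003,-0.03,0],[0.006,-0.06,0],[0.007,-0.075,0],[0.007,-0.08,0],[0.007,-0.08,0]]' --angular '[[0,0,0],[0,0,0],[0,0,0],[0,0,0],[0,0,0]]'

```text
clock: 4.92
position: [0.5412, -0.1491, 0.2788]
ee_rot: [-0.001, 0.997, -0.083, -0.002]
contact_force: [0.8, -0.3, -2.2]
width: 0.0286
```

Call:
send_rows --delta_pos '[[0.007,-0.08,0],[0.007,-0.08,0],[0.007,-0.08,0],[0.007,-0.08,0],[0.007,-0.08,0]]' --angular '[[0,0,0],[0,0,0],[0,0,0],[0,0,0],[0,0,0]]'

```text
clock: 5.33
position: [0.5811, 0.0066, 0.2787]
ee_rot: [0.0, 0.997, -0.083, -0.002]
contact_force: [0.6, -0.4, -2.7]
width: 0.0288
```

Call:
send_rows --delta_pos '[[0.007,-0.075,0],[0.006,-0.065,0],[0.006,-0.06,0],[0.005,-0.04,0],[0.002,-0.022,0]]' --angular '[[0,0,0],[0,0,0],[0,0,0],[0,0,0],[0,0,0]]'

```text
clock: 5.75
position: [0.6089, 0.1086, 0.2784]
ee_rot: [0.0, 0.997, -0.082, -0.002]
contact_force: [0.2, 0.2, -1.8]
width: 0.0286
```

Call:
send_rows --delta_pos '[[0,0,0],[0,0,0],[0,0,0],[0,0,0],[0,0,0]]' --angular '[[0,0,0],[0,0,0],[0,0,0],[0,0,0],[0,0,0]]'

```text
clock: 6.17
position: [0.6099, 0.1044, 0.2816]
ee_rot: [0.001, 0.997, -0.084, 0.0]
contact_force: [-1.2, 0.2, -2.9]
width: 0.0287
```

```bash
python3 - <<'E'
from h import *
st()
im=manip.get_image("scene");cv2.imwrite("pics/s6.png",im);crop("",im,250,60,390,260,3,"pics/s6c.png")
im=manip.get_image("top");cv2.imwrite("pics/t6.png",im);crop("",im,200,160,360,265,5,"pics/t6c.png")
E
```

```text
6.17 pos [0.6099 0.1044 0.2816] F [-1.15  0.2  -2.88] M [0.02 0.01 0.01] w 28.7 tz [ 5.0e-04 -1.4e-03 -1.0e+00] ang -0.167 q [ 0.06  0.33  1.35 -0.    1.46  0.23]
```

View pics/s6c.png

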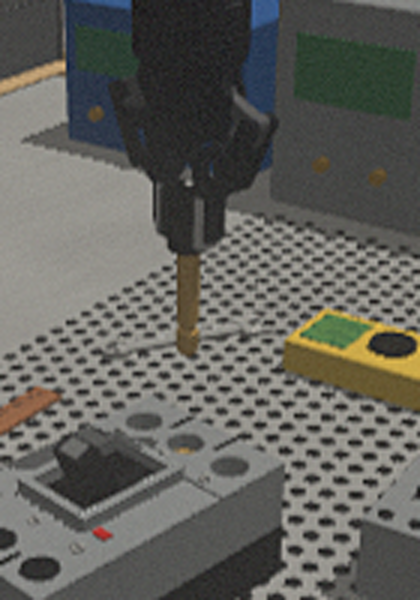

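View pics/t6c.png

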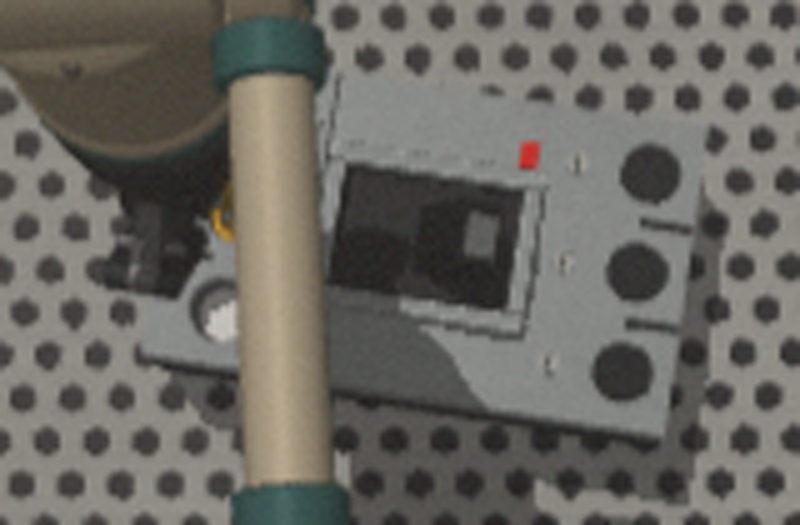

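```bash
python3 - <<'E'
from h import *
f=lambda q:((q-[250,60]+.5)*3-.5).round(1)
p=np.array([.6099,.1044,.2816])
for dz in(-.0243,-.09,-.1063): print(dz,f(proj("scene",p+[0,0,dz])))
print(proj("scene",p+[.008,0,-.06])-proj("scene",p+[0,0,-.06]))
im=cv2.imread("pics/s6.png");crop("",im,290,135,335,185,12,"pics/s6d.png")
E
```

```text
-0.0243 [186.8 247.5]
-0.09 [185.6 333. ]
-0.1063 [185.3 353.3]
[3.11698012 0.96532445]
```

View pics/s6d.png

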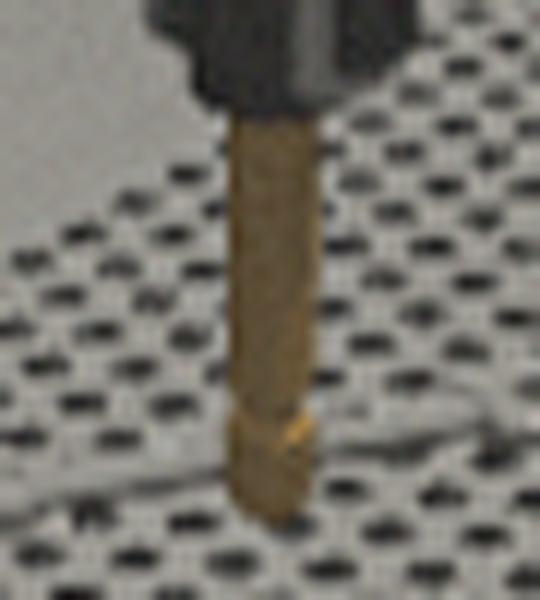

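Call:
send_rows --delta_pos '[[0,0,0.03],[0,0,0.05],[0,0,0.05],[0,0,0.035],[0,0,0.015]]' --angular '[[0,0,0],[0,0,0],[0,0,0],[0,0,0],[0,0,0]]'

```text
clock: 6.68
position: [0.6088, 0.1048, 0.2073]
ee_rot: [0.001, 0.997, -0.083, -0.002]
contact_force: [0.1, 0.1, -1.6]
width: 0.0283
```

Call:
send_rows --delta_pos '[[0,0,0],[0,0,0],[0,0,0],[0,0,0],[0,0,0]]' --angular '[[0,0,0],[0,0,0],[0,0,0],[0,0,0],[0,0,0]]'

```text
clock: 7.1
position: [0.6107, 0.1054, 0.2107]
ee_rot: [0.0, 0.997, -0.083, 0.001]
contact_force: [0.3, -0.2, -1.3]
width: 0.0288
```

```bash
python3 - <<'E'
from h import *
st()
im=manip.get_image("scene");cv2.imwrite("pics/s7.png",im);crop("",im,280,130,360,230,6,"pics/s7c.png")
f=lambda q:((q-[280,130]+.5)*6-.5).round(1)
s=manip.get_state()["position"]
print(f(proj("scene",s-[0,0,.1063])),f(proj("scene",[.6106,.1049,.1])))
E
```

```text
7.1 pos [0.6107 0.1054 0.2107] F [ 0.26 -0.2  -1.34] M [-0.02 -0.04  0.04] w 28.8 tz [ 0.0027 -0.001  -1.    ] ang -0.166 q [ 0.06  0.36  1.47 -0.    1.3   0.23]
[191.8 455.3] [190.8 465.5]
```

View pics/s7c.png

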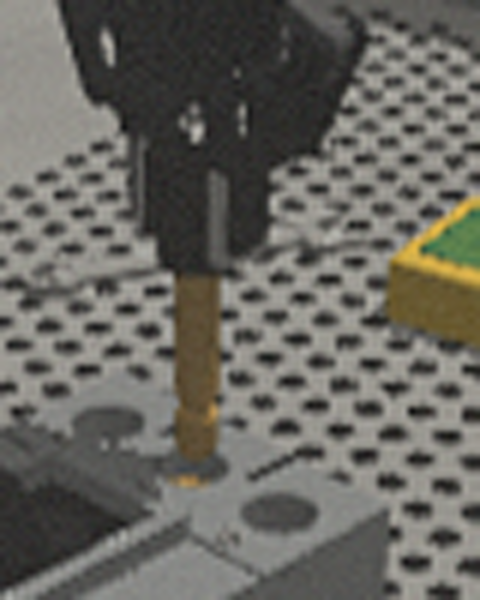

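Call:
send_rows --delta_pos '[[-0.002,0.002,0.004],[0,0,0.005],[0,0,0.005],[0,0,0]]' --angular '[[0,0,0],[0,0,0],[0,0,0],[0,0,0]]'

```text
clock: 7.48
position: [0.6089, 0.1047, 0.2033]
ee_rot: [0.001, 0.997, -0.083, -0.0]
contact_force: [0.3, 0.6, -1.5]
width: 0.0283
```

Call:
send_rows --delta_pos '[[0,0,0.005],[0,0,0.005],[0,0,0]]' --angular '[[0,0,0],[0,0,0],[0,0,0]]'

```text
clock: 7.73
position: [0.609, 0.1048, 0.1994]
ee_rot: [0.001, 0.997, -0.083, -0.0]
contact_force: [-0.2, 0.4, -1.4]
width: 0.0283
```

Call:
send_rows --delta_pos '[[0,0,0.005],[0,0,0.005],[0,0,0]]' --angular '[[0,0,0],[0,0,0],[0,0,0]]'

```text
clock: 7.98
position: [0.609, 0.1047, 0.1954]
ee_rot: [0.001, 0.997, -0.083, -0.0]
contact_force: [-0.5, -0.2, -2.2]
width: 0.0289
```

Call:
send_rows --delta_pos '[[0,0,0.005],[0,0,0.005],[0,0,0]]' --angular '[[0,0,0],[0,0,0],[0,0,0]]'

```text
clock: 8.23
position: [0.609, 0.1047, 0.1915]
ee_rot: [0.001, 0.997, -0.083, -0.0]
contact_force: [-0.1, -0.2, -2.5]
width: 0.0288
```

Call:
send_rows --delta_pos '[[0.001,0,0.005],[0,0,0.005],[0,0,0]]' --angular '[[0,0,0],[0,0,0],[0,0,0]]'

```text
clock: 8.48
position: [0.6094, 0.1046, 0.1875]
ee_rot: [0.001, 0.997, -0.083, -0.0]
contact_force: [-1.0, 0.4, -2.5]
width: 0.0285
```

Call:
send_rows --delta_pos '[[0,0,0.005],[0,0,0.005],[0,0,0]]' --angular '[[0,0,0],[0,0,0],[0,0,0]]'

```text
clock: 8.73
position: [0.6094, 0.1046, 0.1834]
ee_rot: [0.001, 0.997, -0.083, -0.0]
contact_force: [-0.5, 0.7, -1.9]
width: 0.0284
```

Call:
send_rows --delta_pos '[[0,0,0.004],[0,0,0.004],[0,0,0]]' --angular '[[0,0,0],[0,0,0],[0,0,0]]'

```text
clock: 8.98
position: [0.6095, 0.1046, 0.1804]
ee_rot: [0.001, 0.997, -0.083, 0.0]
contact_force: [-0.0, 0.3, -1.5]
width: 0.0285
```

Call:
send_rows --delta_pos '[[0,0,0.004],[0,0,0.004],[0,0,0]]' --angular '[[0,0,0],[0,0,0],[0,0,0]]'

```text
clock: 9.23
position: [0.6096, 0.1044, 0.1773]
ee_rot: [0.001, 0.997, -0.083, 0.0]
contact_force: [0.1, -0.4, -2.2]
width: 0.0285
```

Call:
send_rows --delta_pos '[[0,0,0.004],[0,0,0.003],[0,0,0]]' --angular '[[0,0,0],[0,0,0],[0,0,0]]'

```text
clock: 9.48
position: [0.6098, 0.1044, 0.1752]
ee_rot: [0.001, 0.997, -0.083, 0.001]
contact_force: [-0.6, -1.6, 0.4]
width: 0.0287
```

Call:
send_rows --delta_pos '[[0,0,0.004],[0,0,0.003],[0,0,0]]' --angular '[[0,0,0],[0,0,0],[0,0,0]]'

```text
clock: 9.73
position: [0.6095, 0.1045, 0.1715]
ee_rot: [0.001, 0.997, -0.083, 0.0]
contact_force: [-0.7, -1.6, -1.4]
width: 0.0287
```

Call:
send_rows --delta_pos '[[0,0,0.003],[0,0,0.003],[0,0,0]]' --angular '[[0,0,0],[0,0,0],[0,0,0]]'

```text
clock: 9.98
position: [0.6095, 0.1045, 0.169]
ee_rot: [0.001, 0.997, -0.083, 0.0]
contact_force: [0.1, -1.3, -2.2]
width: 0.0286
```

Call:
send_rows --delta_pos '[[0,0,0.003],[0,0,0.003],[0,0,0]]' --angular '[[0,0,0],[0,0,0],[0,0,0]]'

```text
clock: 10.23
position: [0.6096, 0.1045, 0.1667]
ee_rot: [0.001, 0.997, -0.083, 0.0]
contact_force: [-0.3, -2.8, -2.3]
width: 0.0285
```

Call:
send_rows --delta_pos '[[0,0,0.003],[0,0,0.003],[0,0,0]]' --angular '[[0,0,0],[0,0,0],[0,0,0]]'

```text
clock: 10.48
position: [0.6097, 0.1045, 0.1644]
ee_rot: [0.001, 0.997, -0.083, 0.0]
contact_force: [0.1, -2.9, -2.0]
width: 0.0286
```

Call:
send_rows --delta_pos '[[0,0,0.003],[0,0,0.003],[0,0,0]]' --angular '[[0,0,0],[0,0,0],[0,0,0]]'

```text
clock: 10.73
position: [0.6097, 0.1045, 0.162]
ee_rot: [0.001, 0.997, -0.083, 0.0]
contact_force: [0.2, -2.2, -2.1]
width: 0.0288
```

```bash
python3 - <<'E'
from h import *
st()
im=manip.get_image("scene");crop("",im,270,130,370,230,6,"pics/s8c.png")
E
```

```text
10.73 pos [0.6097 0.1045 0.162 ] F [ 0.24 -2.15 -2.06] M [-0.6  -0.    0.03] w 28.8 tz [ 5.0e-04 -1.2e-03 -1.0e+00] ang -0.166 q [ 0.06  0.4   1.54 -0.    1.2   0.22]
```

View pics/s8c.png

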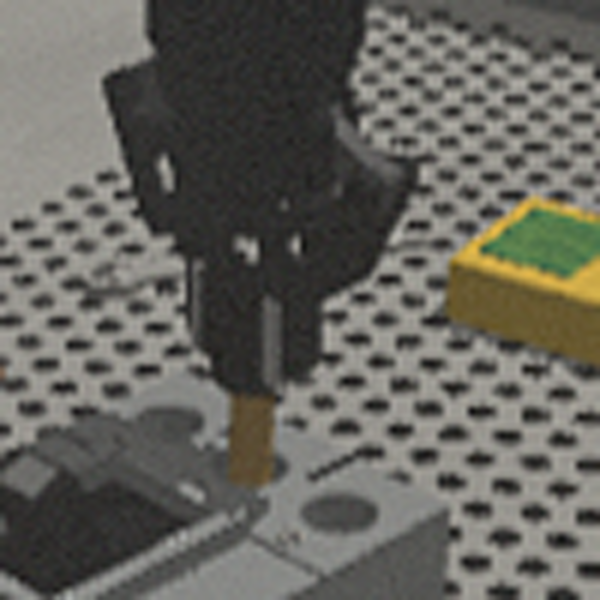

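Call:
send_rows --delta_pos '[[0,0,0.003],[0,0,0.003]]' --angular '[[0,0,0],[0,0,0]]'

```text
clock: 10.95
position: [0.6097, 0.1045, 0.16]
ee_rot: [0.001, 0.997, -0.083, 0.0]
contact_force: [-0.4, -1.6, 0.2]
width: 0.0285
```

Call:
send_rows --delta_pos '[[0,0,0.003],[0,0,0.003]]' --angular '[[0,0,0],[0,0,0]]'

```text
clock: 11.12
position: [0.6094, 0.1047, 0.157]
ee_rot: [0.0, 0.997, -0.083, -0.0]
contact_force: [-0.2, -1.7, -3.1]
width: 0.0284
```

Call:
send_rows --delta_pos '[[0,0,0.003],[0,0,0.002]]' --angular '[[0,0,0],[0,0,0]]'

```text
clock: 11.28
position: [0.6096, 0.105, 0.1564]
ee_rot: [0.0, 0.997, -0.083, 0.0]
contact_force: [-2.5, -1.1, 8.0]
width: 0.0288
```

Call:
send_rows --delta_pos '[[0,0,0.003],[0,0,0.002]]' --angular '[[0,0,0],[0,0,0]]'

```text
clock: 11.45
position: [0.6097, 0.1051, 0.1562]
ee_rot: [0.0, 0.997, -0.083, 0.001]
contact_force: [-5.6, -1.7, 16.6]
width: 0.0287
```

Call:
send_rows --delta_pos '[[0,0,-0.004],[0,0,-0.003],[0,0,0],[0,0,0]]' --angular '[[0,0,0],[0,0,0],[0,0,0],[0,0,0]]'

```text
clock: 11.78
position: [0.6096, 0.1049, 0.1565]
ee_rot: [0.0, 0.997, -0.083, 0.0]
contact_force: [-3.2, -1.1, 2.2]
width: 0.0288
```

```bash
python3 - <<'E'
from h import *
st()
t=cv2.imread("pics/top0.png");S=20;x0,y0=236,190
big=cv2.resize(t[y0:y0+25,x0:x0+25],None,fx=S,fy=S,interpolation=cv2.INTER_CUBIC)
out=[]
th=np.linspace(0,2*np.pi,60)
for z in(.086,.074):
    b=big.copy()
    for (r,zz,col) in((.014,.1,(0,255,0)),(.009,z,(0,0,255)),(.009,z-.036,(255,0,0))):
        P=np.array([((proj("top",[.6098+r*np.cos(a),.1057+r*np.sin(a),zz])-[x0,y0]+.5)*S-.5) for a in th]).astype(int)
        cv2.polylines(b,[P],True,col,1)
    out.append(b)
cv2.imwrite("pics/par.png",np.hstack([big[:, :]]+out)[:, :][::2,::2] if 0 else cv2.resize(np.hstack([big]+out),(795,265)))
cv2.imwrite("pics/par2.png",cv2.resize(np.hstack(out),(800,400)))
im=manip.get_image("top");cv2.imwrite("pics/t9.png",im);crop("",im,200,160,360,265,5,"pics/t9c.png")
E
```

```text
11.78 pos [0.6096 0.1049 0.1565] F [-3.22 -1.13  2.2 ] M [-0.27  0.44 -0.  ] w 28.8 tz [ 4.e-04 -6.e-04 -1.e+00] ang -0.166 q [ 0.06  0.4   1.55 -0.    1.19  0.22]
```

View pics/par2.png

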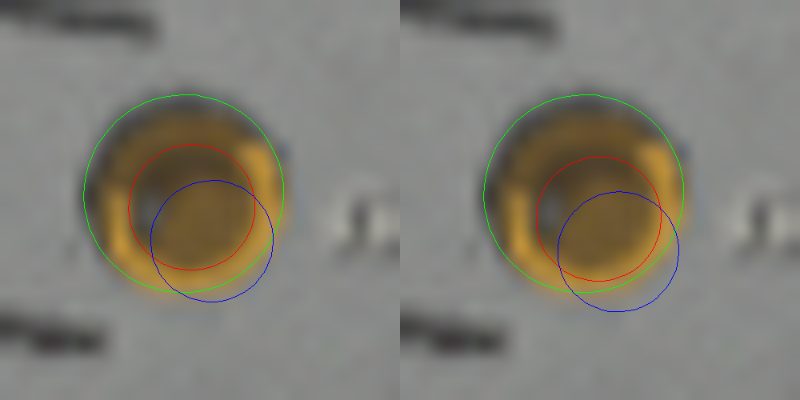

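View pics/t9c.png

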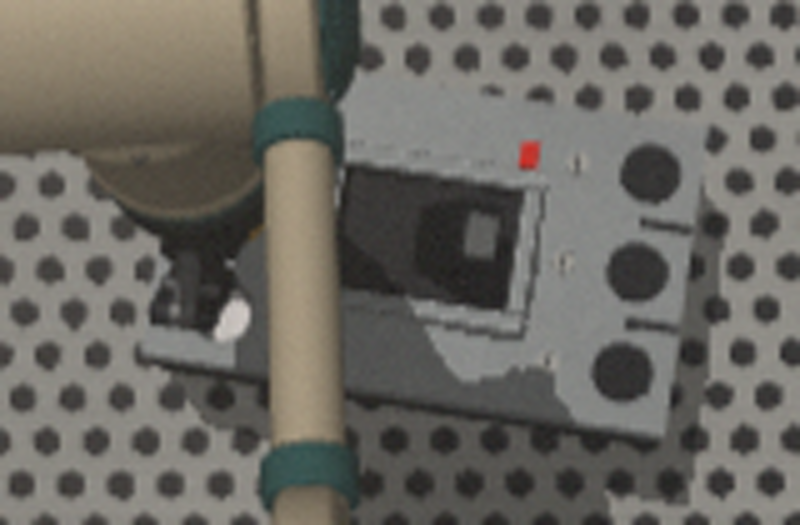

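Call:
send_rows --delta_pos '[[0,0,0],[0,0,0],[0,0,0],[0,0,0],[0,0,0]]' --angular '[[0,0,0],[0,0,0],[0,0,0],[0,0,0],[0,0,0]]' --hand 50

```text
clock: 12.25
position: [0.6099, 0.1048, 0.1563]
ee_rot: [0.0, 0.997, -0.083, 0.001]
contact_force: [-0.4, 0.2, -0.1]
width: 0.0498
```

Call:
send_rows --delta_pos '[[0,0,-0.03],[0,0,-0.05],[0,0,-0.07],[0,0,-0.07],[0,0,-0.03]]' --angular '[[0,0,0],[0,0,0],[0,0,0],[0,0,0],[0,0,0]]'

```text
clock: 12.67
position: [0.6113, 0.1049, 0.2604]
ee_rot: [-0.0, 0.997, -0.083, 0.004]
contact_force: [1.2, 0.6, -0.0]
width: 0.0501
```

```bash
python3 - <<'E'
from h import *
st()
im=manip.get_image("scene");crop("",im,210,130,360,300,3.5,"pics/s10.png")
im=manip.get_image("top");crop("",im,200,160,360,265,5,"pics/t10.png")
E
```

```text
12.67 pos [0.6113 0.1049 0.2604] F [ 1.2   0.57 -0.02] M [-0.   -0.03  0.02] w 50.1 tz [ 7.e-03 -5.e-04 -1.e+00] ang -0.166 q [ 0.06  0.34  1.39 -0.    1.41  0.22]
```

View pics/s10.png

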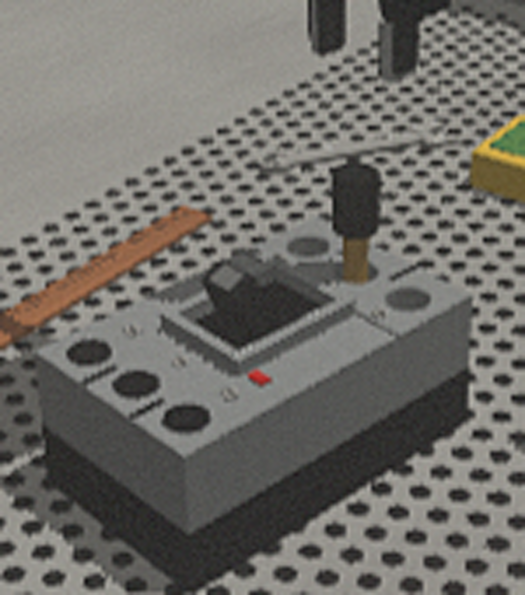

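View pics/t10.png

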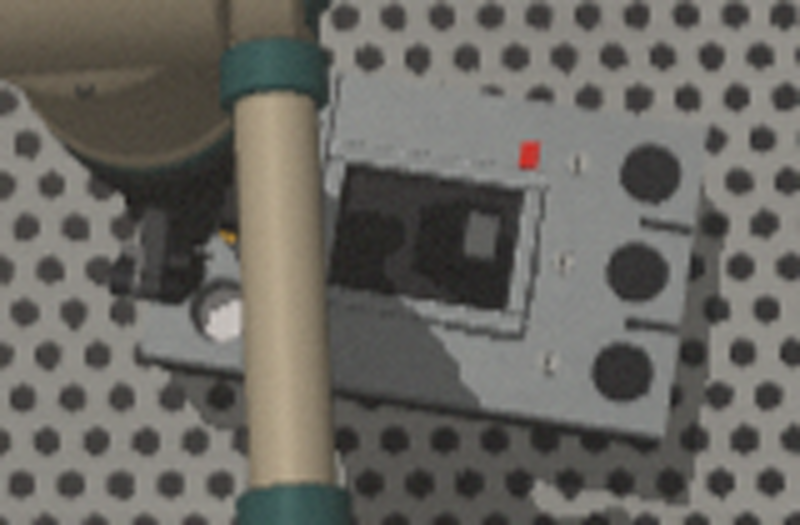

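Call:
send_rows --delta_pos '[[0,0.04,0],[0,0.08,0],[0,0.09,0],[0,0.08,0],[0,0.058,0]]' --angular '[[0,0,-0.04],[0,0,-0.04],[0,0,0],[0,0,0],[0,0,0]]' --hand 0

```text
clock: 13.18
position: [0.586, -0.0349, 0.2546]
ee_rot: [0.001, 0.997, -0.08, -0.001]
contact_force: [0.1, -0.5, -0.3]
width: 0.0001
```

Call:
send_rows --delta_pos '[[0,0,0],[0,0,0],[0,0,0],[0,0,0],[0,0,0]]' --angular '[[0,0,0],[0,0,0],[0,0,0],[0,0,0],[0,0,0]]'

```text
clock: 13.6
position: [0.5874, -0.0315, 0.2561]
ee_rot: [0.0, 0.997, -0.079, 0.0]
contact_force: [-0.1, 0.3, -1.5]
width: 0.0001
```

```bash
python3 - <<'E'
from h import *
st();plan([.5879,-.0327,.139],-.159,5)
im=manip.get_image("scene");crop("",im,180,100,360,300,3,"pics/s11.png")
im=manip.get_image("top");crop("",im,200,160,360,265,5,"pics/t11.png")
a=cv2.imread("pics/top0.png")
b=np.hstack([cv2.resize(q[185:220,215:260],None,fx=8,fy=8,interpolation=cv2.INTER_CUBIC) for q in(a,im)]);cv2.imwrite("pics/cmp.png",b)
E
```

```text
13.6 pos [ 0.5874 -0.0315  0.2561] F [-0.11  0.29 -1.49] M [ 0.01 -0.    0.04] w 0.1 tz [ 1.e-04 -6.e-04 -1.e+00] ang -0.158 q [-0.17  0.29  1.47 -0.    1.38 -0.01]
[[0.0, 0.001, 0.059], [0.0, 0.0, 0.058], [0.001, 0.001, 0.059], [0.0, 0.0, 0.058], [0.001, 0.001, 0.059]] [[0.0, 0.0, 0.0], [0.0, 0.0, 0.0], [0.0, 0.0, 0.0], [0.0, 0.0, 0.01], [0.01, 0.0, 0.0]]
max mm 23.6067786874872 max ang 0.01
```

View pics/s11.png

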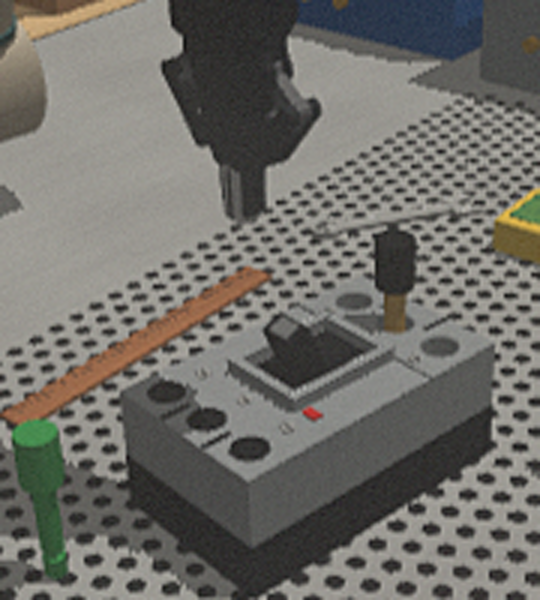

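View pics/cmp.png

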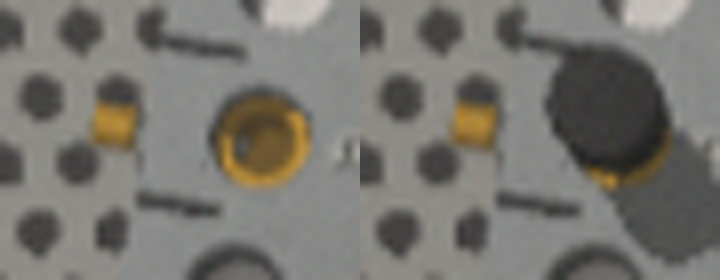

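Call:
send_rows --delta_pos '[[0,0.002,0.04],[0,0.001,0.07],[0.001,0,0.08],[0,0,0.07],[0,0,0.025]]' --angular '[[0,0,0],[0,0,0],[0,0,0],[0,0,0],[0,0,0]]'

```text
clock: 14.12
position: [0.585, -0.033, 0.1385]
ee_rot: [0.0, 0.997, -0.079, -0.003]
contact_force: [-0.8, 0.6, 0.2]
width: -0.0001
```

Call:
send_rows --delta_pos '[[0,0,0],[0,0,0],[0,0,0],[0,0,0]]' --angular '[[0,0,0],[0,0,0],[0,0,0],[0,0,0]]'

```text
clock: 14.45
position: [0.5891, -0.0342, 0.1446]
ee_rot: [0.001, 0.997, -0.08, 0.002]
contact_force: [-0.1, 0.2, 0.0]
width: -0.0003
```

```bash
python3 - <<'E'
from h import *
st()
im=manip.get_image("scene");crop("",im,210,130,350,250,5,"pics/s12.png")
t=manip.get_image("top");a=cv2.imread("pics/top0.png")
for q in(a,t):
    c=q[192:207,224:234].astype(float);w=np.clip(c[...,2]-c[...,0]-30,0,None);yy,xx=np.mgrid[192:207,224:234]
    print((w*xx).sum()/w.sum(),(w*yy).sum()/w.sum(),w.sum())
E
```

```text
14.45 pos [ 0.5891 -0.0342  0.1446] F [-0.11  0.24  0.05] M [0.01 0.02 0.03] w -0.3 tz [ 0.0047 -0.0018 -1.    ] ang -0.159 q [-0.18  0.37  1.64 -0.    1.13 -0.02]
228.74455825864277 200.02560819462227 1562.0
228.7525641025641 200.00897435897437 1560.0
```

View pics/s12.png

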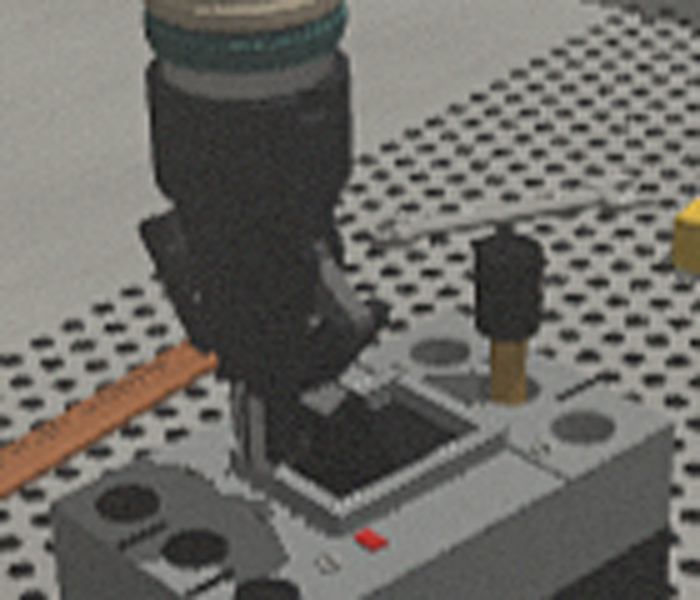

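Call:
send_rows --delta_pos '[[0,-0.015,0],[0,-0.02,0],[0,-0.02,0],[0,-0.02,0],[0,-0.015,0]]' --angular '[[0,0,0],[0,0,0],[0,0,0],[0,0,0],[0,0,0]]'

```text
clock: 14.97
position: [0.5941, 0.0007, 0.1437]
ee_rot: [0.002, 0.997, -0.079, 0.002]
contact_force: [0.2, -5.9, 4.7]
width: -0.0001
```

Call:
send_rows --delta_pos '[[0,-0.012,0],[0,-0.012,0],[0,-0.006,0]]' --angular '[[0,0,0],[0,0,0],[0,0,0]]'

```text
clock: 15.22
position: [0.596, 0.0126, 0.144]
ee_rot: [0.002, 0.997, -0.079, 0.002]
contact_force: [-1.4, -4.4, 4.7]
width: 0.0001
```

```bash
python3 - <<'E'
from h import *
st()
im=manip.get_image("scene");crop("",im,210,130,350,250,5,"pics/s13.png")
E
```

```text
15.22 pos [0.596  0.0126 0.144 ] F [-1.42 -4.43  4.7 ] M [-0.72  0.11 -0.09] w 0.1 tz [ 0.0029 -0.0047 -1.    ] ang -0.158 q [-0.09  0.38  1.62 -0.    1.13  0.07]
```

View pics/s13.png

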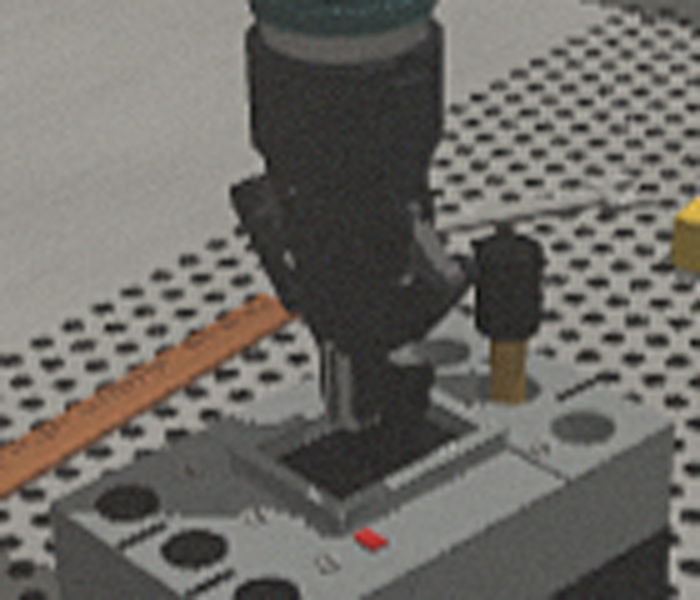

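Call:
send_rows --delta_pos '[[0,-0.007,0],[0,-0.005,0],[0,0,0]]' --angular '[[0,0,0],[0,0,0],[0,0,0]]'

```text
clock: 15.52
position: [0.5968, 0.0174, 0.1434]
ee_rot: [0.002, 0.997, -0.079, 0.002]
contact_force: [-0.1, -5.8, 4.6]
width: 0.0001
```

Call:
send_rows --delta_pos '[[0,-0.005,0],[0,-0.004,0],[0,0,0]]' --angular '[[0,0,0],[0,0,0],[0,0,0]]'

```text
clock: 15.77
position: [0.5969, 0.0178, 0.1435]
ee_rot: [0.005, 0.997, -0.079, 0.001]
contact_force: [-2.1, -12.7, 5.7]
width: -0.0002
```

Call:
send_rows --delta_pos '[[0,-0.004,0],[0,0,0]]' --angular '[[0,0,0],[0,0,0]]'

```text
clock: 15.93
position: [0.5969, 0.018, 0.1435]
ee_rot: [0.006, 0.997, -0.078, 0.001]
contact_force: [-2.2, -16.9, 5.8]
width: -0.0001
```

Call:
send_rows --delta_pos '[[0,0.01,0],[0,0.03,0],[0,0.04,0],[0,0.02,0],[0,0,0]]' --angular '[[0,0,0],[0,0,0],[0,0,0],[0,0,0],[0,0,0]]'

```text
clock: 16.35
position: [0.5899, -0.0172, 0.142]
ee_rot: [0.0, 0.997, -0.081, -0.0]
contact_force: [0.0, 1.2, 0.2]
width: 0.0002
```

Call:
send_rows --delta_pos '[[0,0,-0.04],[0,0,-0.08],[0,0,-0.09],[0,0,-0.08],[0,0,-0.04]]' --angular '[[0,0,0],[0,0,0],[0,0,0],[0,0,0],[0,0,0]]'

```text
clock: 16.77
position: [0.5919, -0.0152, 0.2788]
ee_rot: [-0.0, 0.997, -0.079, 0.004]
contact_force: [1.1, -0.4, 0.2]
width: 0.0002
```

Call:
send_rows --delta_pos '[[0,0.05,0],[0,0.08,0],[0,0.08,0],[0,0.05,0],[0,0,0]]' --angular '[[0,0,0],[0,0,0],[0,0,0],[0,0,0],[0,0,0]]'

```text
clock: 17.18
position: [0.5735, -0.1216, 0.2742]
ee_rot: [0.001, 0.997, -0.081, 0.0]
contact_force: [0.9, 0.6, 0.6]
width: -0.0001
```

```bash
python3 - <<'E'
from h import *
st()
im=manip.get_image("scene");cv2.imwrite("pics/s14f.png",im);crop("",im,210,130,360,300,3.5,"pics/s14.png")
t=manip.get_image("top");cv2.imwrite("pics/t14f.png",t);crop("",t,200,160,360,265,5,"pics/t14.png")
q=t
c=q[192:207,224:234].astype(float);w=np.clip(c[...,2]-c[...,0]-30,0,None);yy,xx=np.mgrid[192:207,224:234]
print((w*xx).sum()/w.sum(),(w*yy).sum()/w.sum())
o=np.array([.5966,.0216]);yd=np.array([.158,.987])
for th in(.4,.3,.2):
    P=[*(o+yd*.062*np.sin(th)),.085+.062*np.cos(th)]
    print(th,((proj("top",P)-[200,160]+.5)*5).round(),((proj("scene",P)-[210,130]+.5)*3.5).round())
E
```

```text
17.18 pos [ 0.5735 -0.1216  0.2742] F [0.88 0.61 0.56] M [0.07 0.07 0.05] w -0.1 tz [ 1.0e-04 -2.2e-03 -1.0e+00] ang -0.163 q [-0.33  0.28  1.44 -0.    1.42 -0.16]
228.7437540038437 200.0288276745676
0.4 [370. 218.] [287. 248.]
0.3 [383. 219.] [279. 249.]
0.2 [397. 221.] [272. 250.]
```

View pics/s14.png

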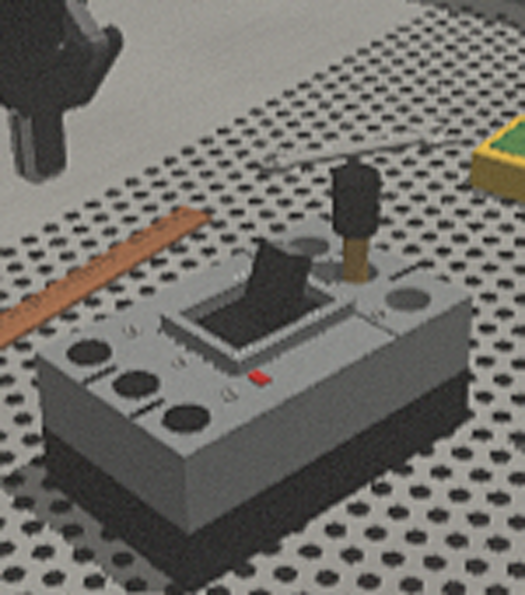

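View pics/t14.png

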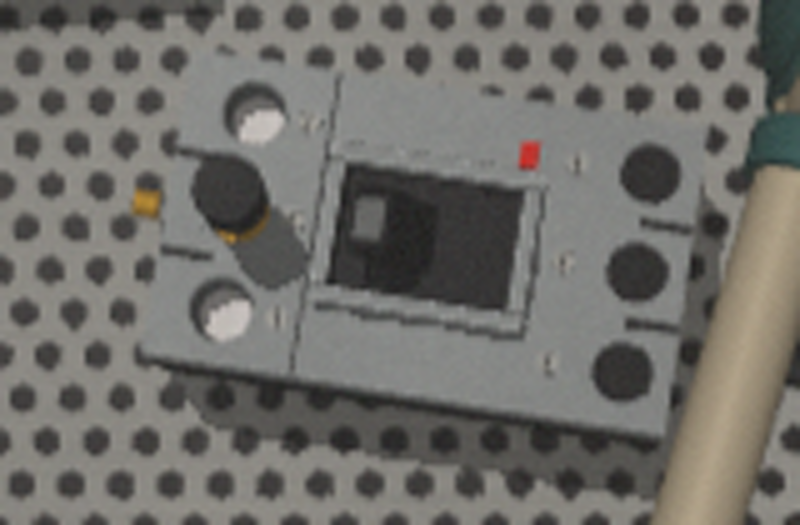

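View pics/s14f.png

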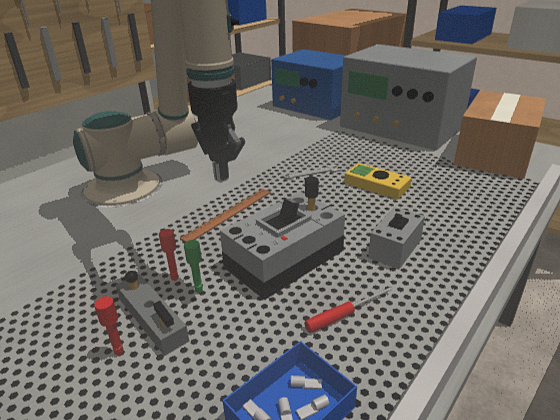

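Call:
send_rows --delta_pos '[[0,0,0],[0,0,0],[0,0,0],[0,0,0]]' --angular '[[0,0,0],[0,0,0],[0,0,0],[0,0,0]]'

```text
clock: 17.62
position: [0.5741, -0.1178, 0.2746]
ee_rot: [0.0, 0.997, -0.079, 0.0]
contact_force: [0.3, 0.7, 0.7]
width: -0.0001
```

```bash
python3 -c "
from rig import manip
print(manip.sign_off())"
```

```text
the job is handed in; nothing more can be done
None
```

The job is done and handed in at 17.6 s. The plain black-knob plug is in the breaker's middle well, and the handle is thrown fully over towards it. The robot is clear of everything.

- **Plug:** it stopped hard with its tip about 50 mm below the well's mouth, at a peak reading of about 17–19 N, under the 3 kg limit. It stood upright when let go.
- **Plunger:** I judged the click from a small drop in force just before the stop. I never saw the expected 6–12 N on the taper in the readings, which came only at the end of each short move. In the top picture the brass button is back where it was with the hole empty, to within about 0.01 pixel. On the full rod it would have shifted by 0.7 pixel or more.
- **Handle:** it was pushed to its hard stop at about 17 N. Its top appears where a fully-on handle (0.4 rad towards the wells) should be.
- **Other things:** in the last scene picture they look to be where they were. I did not measure each one.

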